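# Open the bifold equipment cupboard and throw the projector's isolator

## Robot

A 6-joint arm with a two-finger parallel gripper is mounted at the origin on the work surface. World frame = base frame: x ahead of the robot, y to its left, z up, the work surface at z = 0. Lengths are in m, angles in rad, forces in N, time in s.
With the tool pointing down it reaches from about 0.3 to 0.825 m from the base axis. Payload 5.4 kg.
Tool frame: the origin (TCP) lies at the very end of the fingers, on their centre line; the grasp point (between the pads) lies 19 mm behind it; z points along the fingers, y is the line along which they close (so a half turn about z gives the same grasp; the last joint's range is limited). The gripper opens to 92 mm and grips with 3 to 60 N. Pads are 20 mm wide; open, the fingers measure 128 mm over their backs; the gripper's body (75 mm by 189 mm) begins 69 mm behind the grasp point.
Start: joints at [-1.363, 0.158, 1.597, -0, 1.386, -0.21], TCP at [0.233, -0.526, 0.215] pointing down, gripper open.
Joint ranges: [-2.91, 2.91], [-0.94, 2.29], [0.18, 2.7], [-1.29, 4.43], [0.17, 2.64], [-3, 3]. Speed limits (rad/s): [2.57, 2.57, 3.14, 3.14, 3.14, 3.14].

## Interface

Orientations are given as a rotation vector (axis times angle).
In Python, from bench import status, viewer, order gives the robot as it stands.
- The arm moves only by the shell command python3 -m pendant 'ROWS' [OPENING] [FORCE]. ROWS is JSON, a list of rows, each a list of 6 numbers: the shift along the tool's x, y, z in cm, then the turn, a rotation vector about the tool's x, y, z in degrees. In form: [[x, y, z, rx, ry, rz], ...]. A call has 1 to 20 rows; each row is the pose to reach, as a shift and turn from the pose commanded when the call began, along the tool's axes at that moment; what a row does not reach only later rows make up. A row lasts 1/8 s, in which the tool goes at most 62.5 mm and 10.7 degrees, less where a joint would pass 70% of its speed; a pose out of reach is approached as far as the arm can. A call with a gripper value outside its range is refused whole. OPENING is the gripper's target within -1 to 1 (shut at 1, half-way at 0, fully open at -1), set as the call begins (- or left out, the last holds). The fingers move at their own pace and stop on an object; FORCE is the grip in N (left out, the last holds). Time passes only in rows, so rows that repeat a pose let the fingers close. It gives the time, the measured TCP pose, the force, the opening and the grip force at its end, in the units of the state.
- status.get_obs(): the state, without advancing time (a new reading comes with each control period).
- viewer.read_camera(name): name is "scene" or "top" or "wrist"; returns a dict with "pixels" (400x640x3 uint8, red, green, blue), "fx", "fy", "cx", "cy" (pixels), "rvec" (rotation vector, rad) and "tvec" (3), from world to camera coordinates, as OpenCV has them. Camera axes: x right, y down, z forward; pixel columns grow to the right and rows downward; lengths in m; the calibration is good to about 2 mm. A picture is of the moment at which its call begins. There is no depth.
- order.close_job(): hands the job in; it is judged then, once.
Trained networks look in a picture, given as the dict that the camera call returned (one of the last four; its "shot" number tells which), for a name from the list of things; names that differ only in an ending like _2 or _b are one class to them, and where a whole thing is asked for, a point or a joint stands for the part that bears it (a point fixed in the world has none). Each returns a list of dicts, best first, with "score" (0 to 1); they miss things now and then, are a little off and sometimes report something else, mostly with a low value. They report only what shows in the picture. A call takes as long as a camera call.
- viewer.recognise(picture, thing): "bbox" ([centre column, centre row, width, height] in pixels, round what is visible of it).
The state is a dict: "time": time; "joints": joint angles; "qd": joint speeds; "joint_efforts": joint torques, N m; "tool_pos": TCP position; "orientation": TCP orientation; "wrist_force": force on the tool from outside, world axes, zero at the start; "wrist_torque": the same for the moment, N m; "grip_width": finger opening in m; "grip_force": force on a finger pad.
Only numpy, scipy, OpenCV 4.12 (cv2) and the standard library are available. Lean on these libraries where they do the work, as an engineer would, in place of code of your own. Each camera call takes 0.05 s, during which the arm holds its last target. There are 200 camera calls.

## Task

Switch on the scanner's light projector: take the red handle of the bifold cupboard door and pull, so that both panels fold along the track until the door is fully open against its stop. Then reach in through the doorway under the clear roof, find the isolator lever just behind the doorway on the right and push it over to the left as far as it goes. Leave the door folded open and do not disturb the blue spray can or the white mug.

Things in the scene. Friction and masses are not known exactly. Their poses are not given: they have to be found in the camera images.
- cupboard: White desk cupboard, fixed, 370 mm wide (y), 325 mm high; origin at the centre of its underside. Its x axis points from the door to the back, y to the left as seen from the robot, z up: the frame used below (mm). Inner face of the shut door at x = -100; floor plate 15 thick, front edge at x = -130; side walls from x = -20 back; power supply inside from x = -10 to 90, 115 high.
- roof_edge (a point): Middle of the lower front edge of the clear roof (370 mm wide), 320 mm above the desk, 65 mm in front of the door's inner face: it covers the handle of the shut door, so the tool must come in tilted forward beneath it. Cupboard frame (-165, 0, 320).
- door_pivot (a point): The door's fixed hinge line at the left (+y) end of the doorway, at cupboard frame (-100, 160, 165) mm. An upright post 20 mm wide stands beside it, to the left; nothing else until the left side wall.
- doorway_right (a point): Foot of the right (-y) end of the doorway, on the floor plate: cupboard frame (-100, -160, 15) mm. To its right, at y = -176 to -184 mm, is only a skirt 60 mm high (above the desk) as far back as x = -20; the full-height side wall begins there.
- fold (a point): Fold hinge between the two panels, on their inner faces, at half height; z up, its x axis points from the lead panel's outer to its inner face. With q = bifold it is 160 (-sin q, -cos q) mm from door_pivot in the cupboard frame's x, y; the lead panel's far edge then is at (0, -320 cos q) from the pivot, in the track.
- handle_mid (a point): Centre of the red handle, an upright round bar of 16 mm diameter and 130 mm length, free between its ends for about 110 mm; 172 mm above the desk. Its axis is 36 mm off the lead (right) panel's outer face, at fold + 45 (sin q, -cos q) + 50 (-cos q, -sin q) mm in the cupboard frame, q = bifold. Its x axis points into the panel.
- bifold (a joint): Angle q of the left panel, rad: 0 shut, 1.35 fully open at a hard stop; may start slightly ajar. Two panels, each 160 mm wide, 14 thick, 292 high; the left turns by q about door_pivot (clockwise from above), the lead panel turns by q the other way while its far edge runs in the track. Stiff, about 3 N at the handle; stays where it is left.
- lever_zone (a point): NOT the lever itself: middle of the strip in which its hinge axis lies, which is unmeasured within 28 mm either side along the cupboard's y. The axis is along the cupboard's x, 45 mm above the desk. The lever swings in this point's y-z plane: a rod of 12 mm diameter with a yellow ball of 26 mm centred 105 mm from the axis. Black base block 36 x 70 mm, top 45 mm above the desk.
- switch (a joint): Angle of the isolator lever, rad: 0 to 0.1 at first (off), leaning up to 0.5 rad from upright to the right (-y), its ball about 137 mm above the desk; 1.0 (on) leaning 0.5 rad to the left at a hard stop. About 2 N moves it; it stays where it is left.
- can_mid (a point): Centre of a loose blue spray can, 54 mm in diameter, 160 mm high; leave alone.
- mug_mid (a point): Centre of a loose white mug, 80 mm in diameter, 90 mm high, handle to one side; leave alone.
- turntable: Fixed black scanning turntable, 180 mm in diameter, 39 mm high, carrying an upright green target plate up to 145 mm high; origin at the centre of its underside. Not needed for the job.

How it is judged:
By the outcome, as a careful person would: the job done as asked, in the order asked, and still so for the second after the job is handed in, with the robot touching nothing.
It also fails if it takes over 58 s, if anything falls off the work surface, if the arm or the gripper's body presses on something with over 40 N, if the wrist force passes 120 N, or if a joint passes its speed limit or range.

## Working session

There is one attempt and no reset: what is moved stays moved. The work goes in short steps, Python scripts to look and compute and a shell command to move; the robot and the scene stay as the last step left them, time stands still between calls to the robot, and variables do not carry over. Pictures are saved under pics/ and viewed, at most 11 in all, crops included, and the job is handed in when it is done.

```bash
ls; mkdir -p pics; cat > h.py <<'E'
import numpy as np, cv2
from scipy.spatial.transform import Rotation as R
from bench import status, viewer, order
def cam(n,save=None):
    p=viewer.read_camera(n)
    if save: cv2.imwrite('pics/'+save,cv2.cvtColor(np.asarray(p['pixels']),cv2.COLOR_RGB2BGR))
    return p
def K(p): return np.array([[p['fx'],0,p['cx']],[0,p['fy'],p['cy']],[0,0,1]])
def ray(p,uv):
    Rc=R.from_rotvec(p['rvec']).as_matrix(); c=-Rc.T@np.array(p['tvec'])
    d=Rc.T@np.linalg.inv(K(p))@np.array([uv[0],uv[1],1.]); return c,d/np.linalg.norm(d)
def atz(p,uv,z):
    c,d=ray(p,uv); return c+d*(z-c[2])/d[2]
def proj(p,X):
    return cv2.projectPoints(np.atleast_2d(X).astype(float),np.array(p['rvec']),np.array(p['tvec']),K(p),None)[0][:,0]
E
python3 - <<'E'
from h import *
for n in ['scene','top']:
    p=cam(n,n+'0.png'); c,_=ray(p,(320,200)); print(n,c.round(3))
    for t in ['cupboard','handle_mid','bifold','switch','can_mid','mug_mid','turntable']:
        print(t,[(np.round(r['bbox'],1).tolist(),round(r['score'],2)) for r in viewer.recognise(p,t)[:2]])
o=status.get_obs();print(o['time'],o['tool_pos'],o['orientation'],o['grip_width'])
E
```

```text
pics
scene [0.317 0.395 1.539]
cupboard [([291.6, 178.2, 139.9, 154.3], 0.58)]
handle_mid [([292.1, 179.1, 137.2, 155.8], 0.48), ([332.2, 190.0, 11.1, 20.4], 0.4)]
bifold [([319.6, 207.4, 51.1, 71.9], 0.7)]
switch []
can_mid [([426.5, 135.2, 19.7, 30.4], 0.67), ([318.6, 210.6, 45.4, 68.4], 0.55)]
mug_mid [([313.3, 333.1, 30.2, 26.5], 0.68), ([291.4, 180.8, 134.9, 156.6], 0.49)]
turntable [([243.9, 320.4, 54.7, 53.9], 0.9)]
top [0.467 0.031 1.296]
cupboard [([340.3, 149.7, 146.4, 112.0], 0.78)]
handle_mid []
bifold []
switch []
can_mid [([477.0, 252.0, 36.3, 17.6], 0.73)]
mug_mid [([217.1, 253.3, 36.5, 40.7], 0.95)]
turntable [([197.5, 187.7, 57.2, 55.6], 0.75), ([475.6, 252.3, 36.4, 20.4], 0.27)]
0.8 [ 0.23328998 -0.5255497   0.2146483 ] [3.07322055e+00 6.51450849e-01 8.63006210e-06] 0.09173080722266998
```

View pics/scene0.png

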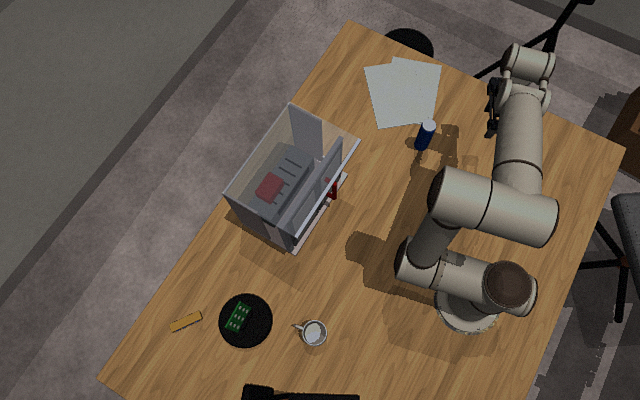

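View pics/top0.png

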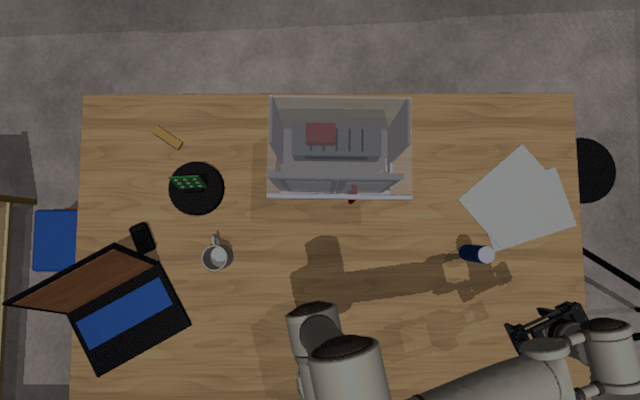

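The scene view shows the cupboard at (290,180), with the red handle at (333,188), the can at (426,135) and the mug at (313,333). The top view shows the cupboard spanning columns 267–412 and rows 95–199, the can at (477,253) and the mug at (215,256). I'll zoom in on the corners next.

```bash
python3 - <<'E'
import cv2
a=cv2.imread('pics/top0.png')[88:208,258:422]; b=cv2.imread('pics/scene0.png')[95:255,218:368]
cv2.imwrite('pics/c.png',cv2.hconcat([cv2.resize(a,None,fx=2.4,fy=2.4*160/120/1.0*0+2.4,interpolation=cv2.INTER_CUBIC)]) if 0 else cv2.resize(a,None,fx=4.8,fy=4.8,interpolation=cv2.INTER_CUBIC))
cv2.imwrite('pics/d.png',cv2.resize(b,None,fx=3.7,fy=3.7,interpolation=cv2.INTER_CUBIC))
E
```

```text
(no output)
```

View pics/c.png

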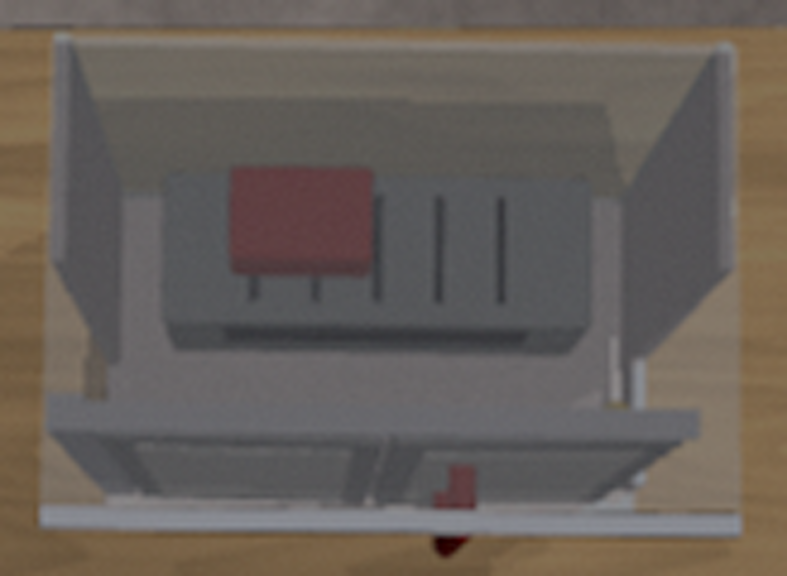

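View pics/d.png

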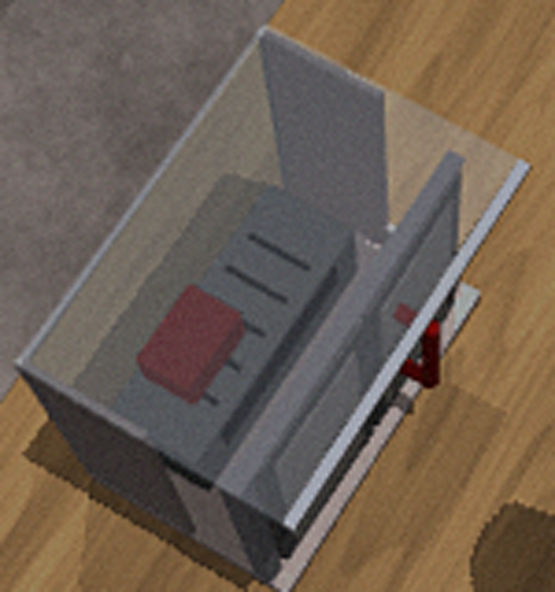

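The crops show the roof front corners at (40,527) and (742,535) in the top crop, and at (290,527) and (528,163) in the scene crop. The red handle is below the edge, and the door is nearly shut.

```bash
cat >> h.py <<'E'
def c2w(P,pose):
    P=np.atleast_2d(P)/1000.; c,s=np.cos(pose[2]),np.sin(pose[2])
    return np.c_[pose[0]+c*P[:,0]-s*P[:,1],pose[1]+s*P[:,0]+c*P[:,1],P[:,2]]
def handle(q,z=172):
    s,c=np.sin(q),np.cos(q); return np.array([-100-160*s+45*s-50*c,160-160*c-45*c-50*s,z])
E
python3 - <<'E'
from h import *
from scipy.optimize import least_squares
t=cam('top');s=cam('scene')
P=np.array([[-165,185,325],[-165,-185,325],[-20,185,325],[-20,-185,325]],float)
ut=np.array([[40,527],[742,535],[52,262],[735,268]])/4.8+[258,88]
us=np.array([[290,527],[528,163]])/3.7+[218,95]
f=lambda x:np.r_[(proj(t,c2w(P,x))-ut).ravel(),(proj(s,c2w(P[:2],x))-us).ravel()]
r=least_squares(f,[.7,0,0]);print('pose',r.x,np.degrees(r.x[2]));print(f(r.x).round(1))
pose=r.x;np.save('pose.npy',pose)
# red mask for handle in scene
for n,p in(('scene',s),('top',t)):
    a=np.asarray(p['pixels']).astype(int);m=((a[...,0]>90)&(a[...,1]<40)&(a[...,2]<45)).astype(np.uint8)
    N,_,st,ce=cv2.connectedComponentsWithStats(m)
    print(n,[(st[i].tolist(),ce[i].round(1).tolist()) for i in range(1,N) if st[i,4]>5])
for q in (0,.05,.1,.2,.3):
    for n,p in(('scene',s),('top',t)):
        print(q,n,proj(p,c2w([handle(q,107),handle(q),handle(q,237)],pose)).round(1).tolist(), c2w(handle(q),pose).round(3))
E
```

```text
pose [ 0.72204321 -0.02058646 -0.01752569] -1.0041482464331442
[-0.   0.  -0.4  0.1 -1.2 -1.1  0.6 -0.4  1.   0.   0.9 -0.3]
scene [([333, 182, 4, 4, 8], [334.5, 183.5])]
top []
0 scene [[333.7, 196.7], [333.9, 190.0], [334.0, 182.8]] [[ 0.571 -0.063  0.172]]
0 top [[350.4, 200.6], [352.1, 198.6], [354.1, 196.5]] [[ 0.571 -0.063  0.172]]
0.05 scene [[335.5, 197.0], [335.7, 190.3], [335.9, 183.1]] [[ 0.566 -0.065  0.172]]
0.05 top [[351.1, 202.4], [352.9, 200.6], [354.9, 198.5]] [[ 0.566 -0.065  0.172]]
0.1 scene [[337.1, 197.3], [337.3, 190.7], [337.6, 183.5]] [[ 0.56  -0.067  0.172]]
0.1 top [[351.6, 204.2], [353.4, 202.5], [355.5, 200.5]] [[ 0.56  -0.067  0.172]]
0.2 scene [[340.0, 198.4], [340.3, 191.8], [340.8, 184.6]] [[ 0.549 -0.068  0.172]]
0.2 top [[352.2, 207.6], [354.1, 206.1], [356.1, 204.4]] [[ 0.549 -0.068  0.172]]
0.3 scene [[342.4, 199.8], [342.8, 193.3], [343.4, 186.2]] [[ 0.539 -0.068  0.172]]
0.3 top [[352.1, 210.8], [354.0, 209.5], [356.0, 207.9]] [[ 0.539 -0.068  0.172]]
```

```bash
cat >> h.py <<'E'
def tool(yaw,dep):
    "tool z at azimuth yaw (deg), dep deg below horizontal; y horizontal to the right"
    a,d=np.radians([yaw,dep]); z=np.array([np.cos(a)*np.cos(d),np.sin(a)*np.cos(d),-np.sin(d)])
    y=np.array([np.sin(a),-np.cos(a),0]); return np.c_[np.cross(y,z),y,z]
def rows(targets,ref=None):
    o=status.get_obs(); p0=np.array(o['tool_pos']);R0=R.from_rotvec(o['orientation']).as_matrix()
    print('t',round(o['time'],2),'pos',p0.round(3),'z',R0[:,2].round(2),'F',np.round(o['wrist_force'],1),'w',round(o['grip_width'],3),'J',np.round(o['joints'],2))
    for p,M in targets:
        print(np.r_[100*R0.T@(p-p0),np.degrees(R.from_matrix(R0.T@M).as_rotvec())].round(1).tolist())
E
python3 - <<'E'
from h import *
pose=np.load('pose.npy');h=c2w(handle(.03,165),pose)[0];print(h)
M=tool(-1,45)
p=cam('top');print('can',atz(p,(477,253),.1),'mug',atz(p,(215,256),.05))
rows([(np.array([.3,-.40,.30]),M),(np.array([.45,-.064,.32]),M)])
E
```

```text
[ 0.5678265  -0.06429809  0.165     ]
can [ 0.40696247 -0.45360913  0.1       ] mug [0.4002258  0.36896956 0.05      ]
t 0.95 pos [ 0.233 -0.526  0.215] z [ 0. -0. -1.] F [0.6 1.1 0. ] w 0.092 J [-1.36  0.16  1.6  -0.    1.39 -0.21]
[11.2, -8.8, -8.5, -9.8, 44.3, 23.6]
[38.5, -33.4, -10.5, -9.8, 44.3, 23.6]
```

```bash
python3 -m pendant '[[0,0,-6,0,0,0],[0,0,-8.5,0,0,0],[11.2,-8.8,-8.5,-9.8,44.3,23.6],[11.2,-8.8,-8.5,-9.8,44.3,23.6],[38.5,-33.4,-10.5,-9.8,44.3,23.6],[38.5,-33.4,-10.5,-9.8,44.3,23.6],[38.5,-33.4,-10.5,-9.8,44.3,23.6],[38.5,-33.4,-10.5,-9.8,44.3,23.6],[38.5,-33.4,-10.5,-9.8,44.3,23.6],[38.5,-33.4,-10.5,-9.8,44.3,23.6],[38.5,-33.4,-10.5,-9.8,44.3,23.6],[38.5,-33.4,-10.5,-9.8,44.3,23.6],[38.5,-33.4,-10.5,-9.8,44.3,23.6]]' -1 30
python3 - <<'E'
from h import *
pose=np.load('pose.npy');h=c2w(handle(.03,165),pose)[0]
M=tool(-1,45);z=M[:,2]
rows([(h-.09*z,M),(h+.019*z,M)])
p=cam('wrist','w1.png')
print([(np.round(r['bbox'],1).tolist(),round(r['score'],2)) for r in viewer.recognise(p,'handle_mid')[:2]], proj(p,c2w([handle(.03,117),handle(.03),handle(.03,227)],pose)).round(0))
E
```

```text
time: 2.58
tool_pos: [0.4584, -0.0673, 0.3198]
orientation: [2.9, -0.024, 1.192]
wrist_force: [-0.3, -0.1, 1.0]
grip_width: 0.0921
grip_force: 0.0
t 2.58 pos [ 0.458 -0.067  0.32 ] z [ 0.7  -0.01 -0.71] F [-0.3 -0.1  1. ] w 0.092 J [-0.79 -0.94  2.38  0.57  1.16  0.72]
[-3.2, -0.5, 9.7, -0.1, 0.3, 0.0]
[-3.1, -0.5, 20.6, -0.1, 0.3, 0.0]
[([310.4, 188.6, 20.1, 105.6], 0.6)] [[315. 232.]
 [315. 210.]
 [314. 182.]]
```

View pics/w1.png

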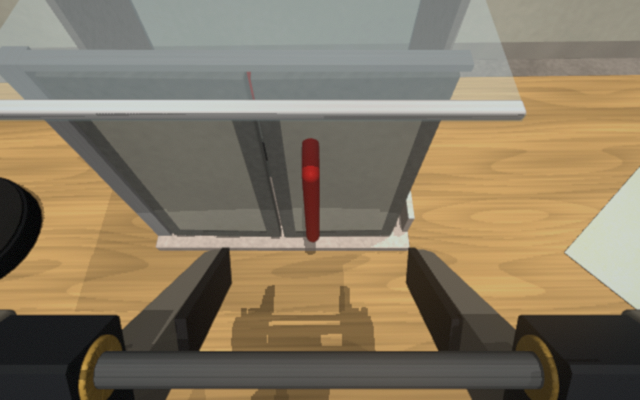

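The wrist view shows the handle at column 311, rows 138–241, which is longer than I predicted. I'll check the projection.

```bash
python3 - <<'E'
from h import *
pose=np.load('pose.npy')
p=cam('wrist');c,d=ray(p,(320,200));print(p['fx'],p['fy'],c,d)
print('floor',proj(p,c2w([[-130,185,0],[-130,-185,0],[-130,185,15],[-130,-185,15]],pose)).round(0).tolist())
print('roof',proj(p,c2w([[-165,185,320],[-165,-185,320]],pose)).round(0).tolist())
print('handle',proj(p,c2w([handle(.03,107),handle(.03),handle(.03,237)],pose)).round(0).tolist())
E
```

```text
357.1496323189319 357.1496323189319 [ 0.39591454 -0.06606979  0.49791502] [ 0.49178959 -0.01302926 -0.87061658]
floor [[160.0, 251.0], [408.0, 250.0], [156.0, 247.0], [411.0, 246.0]]
roof [[-45.0, 121.0], [524.0, 120.0]]
handle [[314.0, 236.0], [314.0, 210.0], [313.0, 176.0]]
```

The red spot at (310,173) is the bar's top end. The part above it is the mount, so the bar agrees with the prediction to within 3 px. I'll approach and grasp.

```bash
python3 -m pendant '[[-3.2,-0.7,5,0,0,0],[-3.2,-0.7,9.7,0,0,0],[-3.2,-0.7,14,0,0,0],[-3.2,-0.7,18,0,0,0],[-3.2,-0.7,20.6,0,0,0],[-3.2,-0.7,20.6,0,0,0],[-3.2,-0.7,20.6,0,0,0]]' -1
python3 - <<'E'
from h import *
pose=np.load('pose.npy');h=c2w(handle(.03,165),pose)[0];M=tool(-1,45);rows([(h+.019*M[:,2],M)])
p=cam('wrist','w2.png')
E
```

```text
time: 3.6
tool_pos: [0.5807, -0.0622, 0.1518]
orientation: [2.9, -0.025, 1.194]
wrist_force: [0.8, 0.3, -0.4]
grip_width: 0.0917
grip_force: 0.0
t 3.6 pos [ 0.581 -0.062  0.152] z [ 0.7  -0.01 -0.71] F [ 0.8  0.3 -0.4] w 0.092 J [-0.5  -0.25  2.32  0.8   0.48  0.48]
[0.0, 0.2, 0.1, -0.1, 0.2, -0.0]
```

View pics/w2.png

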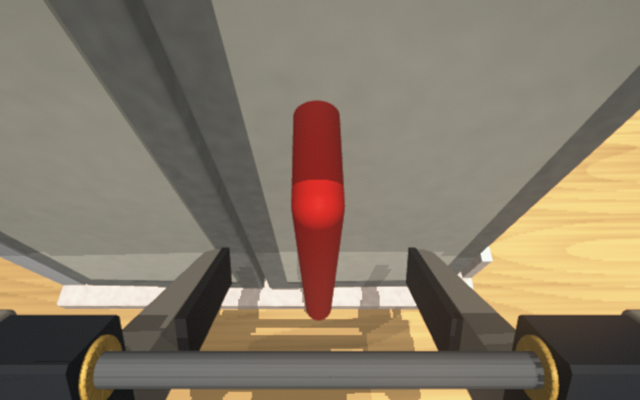

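The bar is centred between the fingers (column 318). I'll close on it and work out the opening path.

```bash
python3 -m pendant '[[0,0,0,0,0,0],[0,0,0,0,0,0],[0,0,0,0,0,0],[0,0,0,0,0,0],[0,0,0,0,0,0],[0,0,0,0,0,0]]' 1 25
python3 - <<'E'
from h import *
pose=np.load('pose.npy');h0=c2w(handle(.03,165),pose)[0]
o=status.get_obs();p0=np.array(o['tool_pos']);M0=R.from_rotvec(o['orientation']).as_matrix();g0=p0-.019*M0[:,2]
T=[]
for q in np.arange(.1,1.41,.1):
    M=tool(-1+np.degrees(q)*.6,45);g=c2w(handle(min(q,1.37),165),pose)[0]-h0+g0
    T.append((g+.019*M[:,2],M))
rows(T); print(T[-1][0])
E
```

```text
time: 4.4
tool_pos: [0.5809, -0.0611, 0.1509]
orientation: [2.901, -0.023, 1.193]
wrist_force: [0.2, 1.3, 0.8]
grip_width: 0.034
grip_force: 0.0
t 4.4 pos [ 0.581 -0.061  0.151] z [ 0.7  -0.01 -0.71] F [0.2 1.3 0.8] w 0.034 J [-0.5  -0.24  2.32  0.8   0.48  0.47]
[-0.5, 0.2, -0.6, 2.3, 0.3, -2.4]
[-1.3, 0.3, -1.3, 4.7, 0.3, -4.8]
[-2.0, 0.2, -2.0, 7.1, 0.3, -7.3]
[-2.7, -0.1, -2.7, 9.6, 0.3, -9.7]
[-3.3, -0.7, -3.2, 12.0, 0.3, -12.2]
[-3.8, -1.4, -3.8, 14.4, 0.3, -14.6]
[-4.3, -2.3, -4.2, 16.8, 0.3, -17.0]
[-4.6, -3.4, -4.6, 19.3, 0.3, -19.5]
[-4.9, -4.7, -4.9, 21.7, 0.3, -21.9]
[-5.2, -6.1, -5.1, 24.1, 0.3, -24.3]
[-5.3, -7.7, -5.2, 26.5, 0.3, -26.8]
[-5.3, -9.4, -5.3, 29.0, 0.3, -29.2]
[-5.3, -11.3, -5.2, 31.4, 0.3, -31.6]
[-5.2, -12.7, -5.2, 33.8, 0.3, -34.1]
[0.50948734 0.06663428 0.15101875]
```

```bash
python3 -m pendant '[[0,0,0,0,0,0],[0,0,0,0,0,0],[0,0,0,0,0,0],[0,0,0,0,0,0],[-0.2,0.1,-0.3,1,0,-1],[-0.5,0.2,-0.6,2.3,0.3,-2.4],[-0.9,0.2,-1,3.5,0.3,-3.6],[-1.3,0.3,-1.3,4.7,0.3,-4.8],[-2.0,0.2,-2.0,7.1,0.3,-7.3],[-2.7,-0.1,-2.7,9.6,0.3,-9.7],[-3.3,-0.7,-3.2,12,0.3,-12.2],[-3.3,-0.7,-3.2,12,0.3,-12.2]]' 1 25
cat > path.py <<'E'
from h import *
import sys
pose=np.load('pose.npy');k=.6
o=status.get_obs();p0=np.array(o['tool_pos']);M0=R.from_rotvec(o['orientation']).as_matrix();g0=p0-.019*M0[:,2]
qs=np.linspace(0,1.4,281);H=np.array([c2w(handle(q,165),pose)[0] for q in qs]);i=np.argmin(np.linalg.norm((H-g0)[:,:2],axis=1))
print('q est',qs[i],'err mm',(1000*(g0-H[i])).round(1),'grip',o['grip_force'])
T=[]
for q in np.arange(np.ceil(qs[i]*10+.2)/10,1.41,.1):
    M=tool(-1+np.degrees(q)*k,45);g=c2w(handle(min(q,1.37),165),pose)[0]
    T.append((g+.019*M[:,2],M))
rows(T)
E
python3 path.py
```

```text
time: 5.9
tool_pos: [0.5353, -0.0574, 0.1511]
orientation: [-2.787, -0.395, -1.154]
wrist_force: [-14.6, -14.4, 4.6]
grip_width: 0.0152
grip_force: 25.0
q est 0.5 err mm [ 0.1  0.  -0.5] grip 25.000427663326263
t 5.9 pos [ 0.535 -0.057  0.151] z [ 0.68  0.19 -0.71] F [-14.6 -14.4   4.6] w 0.015 J [-0.72 -0.32  2.38  0.93  0.83  0.  ]
[-0.3, -0.9, -0.4, 2.9, 0.1, -2.3]
[-0.6, -2.0, -0.6, 5.3, 0.1, -4.7]
[-0.7, -3.2, -0.8, 7.7, 0.1, -7.2]
[-0.7, -4.5, -0.8, 10.2, 0.1, -9.6]
[-0.6, -6.0, -0.7, 12.6, 0.1, -12.0]
[-0.4, -7.6, -0.5, 15.0, 0.1, -14.5]
[-0.1, -9.3, -0.2, 17.5, 0.1, -16.9]
[0.4, -11.0, 0.2, 19.9, 0.2, -19.3]
[0.7, -12.3, 0.5, 22.3, 0.2, -21.8]
```

```bash
python3 -m pendant '[[-0.3,-0.9,-0.4,2.9,0.1,-2.3],[-0.6,-2.0,-0.6,5.3,0.1,-4.7],[-0.7,-3.2,-0.8,7.7,0.1,-7.2],[-0.7,-4.5,-0.8,10.2,0.1,-9.6],[-0.6,-6.0,-0.7,12.6,0.1,-12.0],[-0.4,-7.6,-0.5,15,0.1,-14.5],[-0.1,-9.3,-0.2,17.5,0.1,-16.9],[0.2,-10.2,0,19.9,0.2,-19.3],[0.3,-10.7,0.1,19.9,0.2,-19.3]]' 1 25
python3 path.py
```

```text
time: 7.02
tool_pos: [0.5085, 0.0489, 0.1514]
orientation: [-2.469, -0.991, -1.025]
wrist_force: [7.8, -4.6, -7.8]
grip_width: 0.0153
grip_force: 25.0
q est 1.295 err mm [ 0.   0.2 -0.2] grip 25.021575093269348
t 7.03 pos [0.508 0.049 0.151] z [ 0.51  0.49 -0.7 ] F [ 7.8 -4.6 -7.8] w 0.015 J [-0.65 -0.23  2.31  0.89  1.12 -0.28]
[0.8, -0.9, 0.8, 2.2, -0.2, -2.5]
```

```bash
python3 -m pendant '[[0.3,-0.5,0.4,1,0,-1],[0.8,-1.0,0.8,2,0,-2],[1.0,-1.4,1.0,2,0,-2],[1.0,-1.4,1.0,2,0,-2]]' 1 25
python3 path.py
```

```text
time: 7.52
tool_pos: [0.511, 0.0627, 0.1518]
orientation: [-2.447, -1.048, -1.013]
wrist_force: [-5.4, -29.1, -3.0]
grip_width: 0.0155
grip_force: 25.1
q est 1.37 err mm [ 1.1 -0.4  0.3] grip 25.06458967924118
t 7.53 pos [0.511 0.063 0.152] z [ 0.49  0.5  -0.71] F [ -5.4 -29.1  -3. ] w 0.016 J [-0.61 -0.22  2.3   0.89  1.11 -0.28]
[-0.0, -0.1, -0.0, 1.0, 0.2, -0.3]
```

The door is at its stop: about 29 N pushing back, q ≈ 1.37. I'll release with a partial opening and back off.

```bash
python3 -m pendant '[[0,0,0,0,0,0],[0,0,0,0,0,0],[0,0,0,0,0,0],[0,0,0,0,0,0],[0,0,0,0,0,0],[0,0,-3,0,0,0],[0,0,-8,0,0,0],[0,0,-13,0,0,0],[0,0,-18,0,0,0],[0,0,-18,0,0,0]]' 0.2 25
python3 - <<'E'
from h import *
pose=np.load('pose.npy')
rows([(np.array([.42,-.15,.25]),tool(-5,30))])
for n in ('scene','top'):
    p=cam(n,n+'3.png')
    for t in ('switch','lever_zone','bifold','can_mid','mug_mid'): print(n,t,[(np.round(r['bbox'],1).tolist(),round(r['score'],2)) for r in viewer.recognise(p,t)[:2]])
p=cam('top');print(proj(p,c2w([[-60,-100,137],handle(1.35,237)],pose)))
a=cv2.imread('pics/top3.png')[88:218,258:422]; cv2.imwrite('pics/e.png',cv2.resize(a,None,fx=4.5,fy=4.5,interpolation=cv2.INTER_CUBIC))
E
```

```text
time: 8.78
tool_pos: [0.4215, -0.0257, 0.2809]
orientation: [-2.432, -1.047, -1.014]
wrist_force: [-0.2, -0.1, 0.2]
grip_width: 0.0368
grip_force: 0.0
t 8.78 pos [ 0.421 -0.026  0.281] z [ 0.49  0.52 -0.7 ] F [-0.2 -0.1  0.2] w 0.037 J [-1.   -0.56  2.26  0.76  1.65 -0.27]
[-8.6, 8.4, -4.3, -41.1, 13.7, 31.4]
scene switch []
scene lever_zone [([292.0, 179.8, 144.4, 158.9], 0.91)]
scene bifold [([316.1, 234.6, 49.4, 45.2], 0.79)]
scene can_mid [([425.9, 133.2, 17.5, 24.8], 0.85)]
scene mug_mid [([312.1, 334.9, 30.2, 28.2], 0.87)]
top switch []
top lever_zone [([338.4, 165.8, 147.5, 138.4], 0.87)]
top bifold [([296.4, 214.9, 38.7, 33.3], 0.82), ([337.9, 165.1, 150.7, 136.8], 0.19)]
top can_mid [([476.1, 250.7, 35.9, 19.9], 0.6)]
top mug_mid [([217.6, 252.5, 30.4, 38.6], 0.72)]
[[369.36813181 170.50398743]
 [313.46248964 222.44036651]]
```

View pics/e.png

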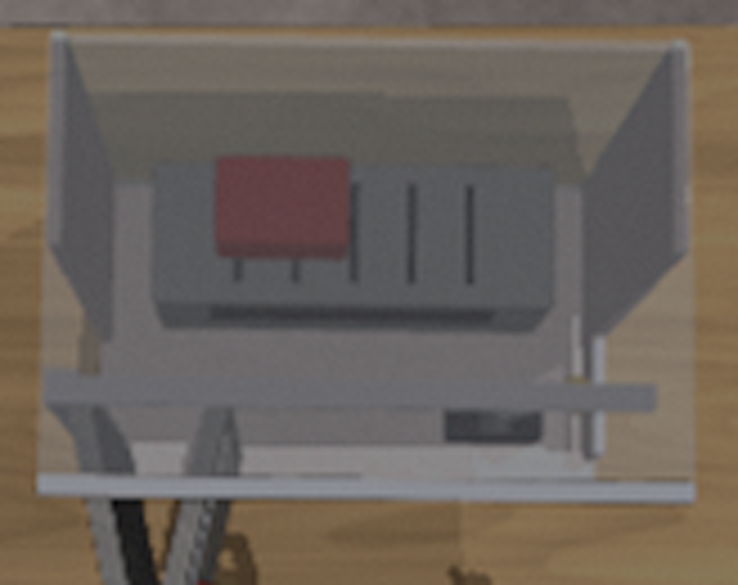

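The door is folded open on the left. The black lever base is at crop (493,418), with a bit of yellow ball at (578,380). I'll move for a wrist view into the doorway.

```bash
python3 -m pendant '[[-4,4,-3,-10,3,8],[-7,7,-4.3,-20,7,16],[-8.6,8.4,-4.3,-30,10,24],[-8.6,8.4,-4.3,-41,13.7,31.4],[-8.6,8.4,-4.3,-41,13.7,31.4],[-8.6,8.4,-4.3,-41,13.7,31.4],[-8.6,8.4,-4.3,-41,13.7,31.4]]' 1
python3 - <<'E'
from h import *
pose=np.load('pose.npy');rows([])
p=cam('wrist','w4.png')
for t in ('switch','lever_zone'): print(t,[(np.round(r['bbox'],1).tolist(),round(r['score'],2)) for r in viewer.recognise(p,t)[:2]])
for n in ('scene','top','wrist'):
    p=cam(n)
    a=np.asarray(p['pixels']).astype(int);m=((a[...,0]-a[...,2]>80)&(a[...,1]>.7*a[...,0])).astype(np.uint8)
    N,_,st,ce=cv2.connectedComponentsWithStats(m)
    print(n,[(st[i].tolist(),ce[i].round(1).tolist()) for i in range(1,N) if st[i,4]>5][:6])
    def inv(X):
        d=X[:2]-pose[:2];c,s=np.cos(pose[2]),np.sin(pose[2]);return (1000*np.array([c*d[0]+s*d[1],-s*d[0]+c*d[1]])).round(0)
    if n=='top': print('base corners',inv(atz(p,(356.4,186.4),.045)),inv(atz(p,(378.4,186.4),.045)),'ball',inv(atz(p,(386.4,172),.137)))
E
```

```text
time: 10.3
tool_pos: [0.4435, -0.168, 0.2229]
orientation: [2.701, -0.098, 1.562]
wrist_force: [-0.6, -0.3, 0.4]
grip_width: 0.0007
grip_force: 0.0
t 10.3 pos [ 0.443 -0.168  0.223] z [ 0.87 -0.05 -0.5 ] F [-0.6 -0.3  0.4] w 0.001 J [-1.31 -0.94  2.7   1.08  1.21  0.01]
switch [([299.5, 176.0, 44.4, 71.4], 0.81)]
lever_zone [([170.9, 177.8, 341.9, 355.6], 0.93)]
scene [([416, 167, 5, 9, 12], [418.2, 170.8]), ([169, 311, 33, 21, 263], [184.9, 321.0]), ([273, 317, 1, 6, 6], [273.0, 319.5])]
top []
base corners [-98. -69.] [ -97. -141.] ball [ -64. -152.]
wrist [([333, 99, 307, 252, 55739], [473.7, 213.9]), ([295, 142, 22, 23, 389], [305.5, 153.1]), ([80, 272, 205, 79, 8039], [180.2, 307.0]), ([98, 314, 11, 10, 79], [103.0, 318.6]), ([299, 339, 5, 61, 207], [300.9, 369.8]), ([334, 343, 5, 57, 147], [335.8, 372.1])]
```

View pics/w4.png

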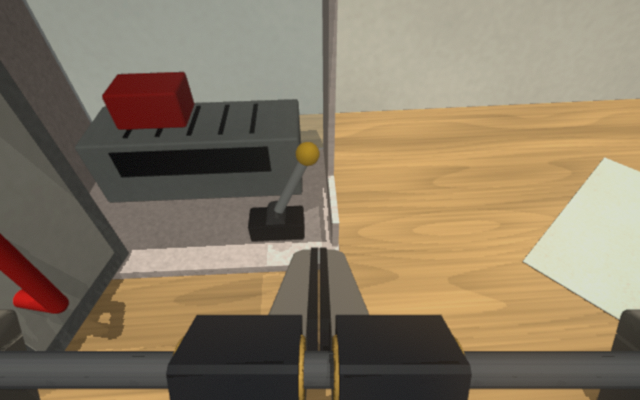

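The wrist view shows the yellow ball at (307,153), the rod foot at (279,212) and the base at columns 249–305. The tool is right of the lever.

```bash
cat >> h.py <<'E'
def inv(X,pose):
    d=X[:2]-pose[:2];c,s=np.cos(pose[2]),np.sin(pose[2]);return (1000*np.array([c*d[0]+s*d[1],-s*d[0]+c*d[1]])).round(0)
E
python3 - <<'E'
from h import *
pose=np.load('pose.npy');p=cam('wrist')
b=atz(p,(307,153.5),.137);a=atz(p,(279,212),.045)
print('ball',b.round(3),inv(b,pose),'axis',a.round(3),inv(a,pose))
print('base front',inv(atz(p,(250,240),.015),pose),inv(atz(p,(304,238),.015),pose))
print('chk',proj(p,c2w([[-130,-185,0],[-100,-176,60],[-20,-185,15]],pose)).round(0).tolist())
rows([])
E
```

```text
ball [ 0.649 -0.169  0.137] [ -71. -149.] axis [ 0.65  -0.129  0.045] [ -70. -110.]
base front [-89. -70.] [ -90. -140.]
chk [[341.0, 269.0], [332.0, 219.0], [334.0, 199.0]]
t 10.65 pos [ 0.444 -0.169  0.223] z [ 0.87 -0.05 -0.5 ] F [-0.7  1.1  1.1] w 0.0 J [-1.31 -0.94  2.7   1.08  1.2   0.01]
```

```bash
python3 - <<'E'
from h import *
M=tool(-2,30)
rows([(np.array(v),M) for v in ([.50,-.225,.222],[.58,-.230,.176],[.667,-.23,.126],[.667,-.10,.126])])
p=cam('top');print([(np.round(r['bbox'],1).tolist(),round(r['score'],2)) for r in viewer.recognise(p,'can_mid')[:2]])
E
```

```text
t 10.65 pos [ 0.444 -0.169  0.223] z [ 0.87 -0.05 -0.5 ] F [-0.7  1.1  1.1] w 0.0 J [-1.31 -0.94  2.7   1.08  1.2   0.01]
[3.0, 5.2, 5.2, 1.2, -0.1, -1.6]
[3.0, 5.2, 14.5, 1.2, -0.1, -1.6]
[2.9, 4.7, 24.5, 1.2, -0.1, -1.6]
[2.3, -8.3, 23.8, 1.2, -0.1, -1.6]
[([477.6, 252.5, 36.9, 17.8], 0.89), ([298.0, 215.7, 40.3, 35.6], 0.28)]
```

```bash
python3 -m pendant '[[3,5.2,5.2,1,0,-1.6],[3,5.2,5.2,1,0,-1.6],[3,5.2,10,1,0,-1.6],[3,5.2,14.5,1,0,-1.6],[3,5.2,14.5,1,0,-1.6]]'
python3 - <<'E'
from h import *
M=tool(-2,30)
rows([(np.array(v),M) for v in ([.667,-.232,.126],[.667,-.20,.126],[.667,-.10,.126])])
E
```

```text
time: 11.38
tool_pos: [0.581, -0.2275, 0.1717]
orientation: [2.711, -0.052, 1.56]
wrist_force: [0.5, -0.1, 0.4]
grip_width: 0.0007
grip_force: 0.0
t 11.38 pos [ 0.581 -0.227  0.172] z [ 0.86 -0.03 -0.5 ] F [ 0.5 -0.1  0.4] w 0.001 J [-0.95 -0.09  2.3   1.44  0.77 -0.4 ]
[0.4, 0.2, 9.7, -0.1, 0.2, -0.3]
[0.3, -3.0, 9.7, -0.1, 0.2, -0.3]
[0.1, -13.0, 9.4, -0.1, 0.2, -0.3]
```

```bash
python3 -m pendant '[[0.4,0.3,5,0,0,0],[0.4,0.3,9.7,0,0,0],[0.4,0.3,9.7,0,0,0]]'
python3 - <<'E'
from h import *
M=tool(-2,30)
rows([(np.array(v),M) for v in ([.667,-.20,.126],[.667,-.10,.126])])
p=cam('wrist','w5.png')
E
```

```text
time: 11.75
tool_pos: [0.6668, -0.2356, 0.1302]
orientation: [2.703, -0.05, 1.563]
wrist_force: [0.4, 0.2, 0.8]
grip_width: 0.0003
grip_force: 0.0
t 11.75 pos [ 0.667 -0.236  0.13 ] z [ 0.87 -0.03 -0.5 ] F [0.4 0.2 0.8] w 0.0 J [-0.8   0.21  2.1   1.66  0.64 -0.55]
[-0.4, -3.6, 0.1, 0.1, -0.1, -0.1]
[-0.6, -13.5, -0.2, 0.1, -0.1, -0.1]
```

View pics/w5.png

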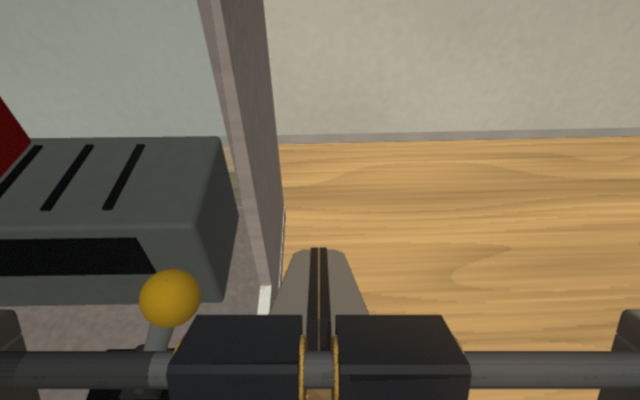

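The wrist view shows the ball at (170,298), left of the closed fingers and about 2 cm behind the tips. The path is clear, so I'll push left.

```bash
python3 -m pendant '[[-0.3,-2,0,0,0,0],[-0.4,-4,0,0,0,0],[-0.5,-6,0,0,0,0],[-0.6,-8,0,0,0,0],[-0.6,-10,0,0,0,0],[-0.6,-11.5,0,0,0,0],[-0.6,-12.5,0,0,0,0],[-0.6,-12.5,0,0,0,0]]'
python3 - <<'E'
from h import *
M=tool(-2,30);rows([])
p=cam('wrist','w6.png')
a=np.asarray(p['pixels']).astype(int);m=((a[...,0]-a[...,2]>80)&(a[...,1]>.55*a[...,0])&(a[...,0]>150)).astype(np.uint8)
N,_,st,ce=cv2.connectedComponentsWithStats(m)
L=[(st[i].tolist(),atz(p,ce[i],.137).round(3)) for i in range(1,N) if st[i,4]>150];print(L)
print(proj(p,[.649,-.075,.137]))
E
```

```text
time: 12.8
tool_pos: [0.6683, -0.1113, 0.1278]
orientation: [2.698, -0.05, 1.566]
wrist_force: [-0.3, 0.2, -0.5]
grip_width: 0.0004
grip_force: 0.0
t 12.8 pos [ 0.668 -0.111  0.128] z [ 0.87 -0.03 -0.5 ] F [-0.3  0.2 -0.5] w 0.0 J [-0.56  0.11  2.23  1.94  0.48 -0.69]
[([443, 137, 197, 214, 35579], array([ 0.667, -0.229,  0.137])), ([226, 266, 53, 48, 2046], array([ 0.648, -0.079,  0.137])), ([476, 389, 124, 11, 1334], array([ 0.6  , -0.191,  0.137]))]
[[243.92708087 289.12812245]]
```

```bash
python3 -m pendant '[[0,-0.5,0,0,0,0],[0,-1,0,0,0,0],[0,-1.3,0,0,0,0],[0,-1.3,0,0,0,0]]'
```

```text
time: 13.35
tool_pos: [0.6686, -0.1021, 0.1258]
orientation: [2.697, -0.06, 1.557]
wrist_force: [-3.2, -13.6, -0.1]
grip_width: 0.0005
grip_force: 6.6
```

```bash
python3 -m pendant '[[0,-0.5,0,0,0,0],[0,-0.5,0,0,0,0],[0,1,0,0,0,0],[0,3.5,0,0,0,0],[0,3.5,-5,0,0,0],[0,3.5,-10,0,0,0],[0,3.5,-15,0,0,0],[0,3.5,-20,0,0,0],[0,3.5,-20,0,0,0]]'
python3 - <<'E'
from h import *
pose=np.load('pose.npy');rows([])
p=cam('wrist','w7.png')
print([(np.round(r['bbox'],1).tolist(),round(r['score'],2)) for r in viewer.recognise(p,'switch')[:2]])
p2=cam('top','top7.png')
for t in('can_mid','mug_mid','bifold'):print(t,[(np.round(r['bbox'],1).tolist(),round(r['score'],2)) for r in viewer.recognise(p2,t)[:1]])
a=np.asarray(p['pixels']).astype(int);m=((a[...,0]-a[...,2]>80)&(a[...,1]>.55*a[...,0])&(a[...,0]>150)).astype(np.uint8)
N,_,st,ce=cv2.connectedComponentsWithStats(m)
for i in range(1,N):
    if 100<st[i,4]<5000: b=atz(p,ce[i],.137);print(st[i].tolist(),b.round(3),inv(b,pose))
E
```

```text
time: 14.48
tool_pos: [0.4935, -0.1266, 0.2274]
orientation: [2.696, -0.048, 1.564]
wrist_force: [0.4, 0.0, 0.4]
grip_width: 0.0004
grip_force: 0.0
t 14.47 pos [ 0.493 -0.127  0.227] z [ 0.87 -0.04 -0.5 ] F [0.4 0.  0.4] w 0.0 J [-1.01 -0.81  2.63  1.11  0.92  0.06]
[([278.6, 212.9, 60.4, 69.4], 0.89)]
can_mid [([476.0, 252.2, 32.8, 18.9], 0.84)]
mug_mid [([216.0, 250.8, 31.0, 41.3], 0.96)]
bifold [([296.4, 216.2, 36.0, 36.3], 0.57)]
[134, 309, 136, 42, 2040] [ 0.506 -0.023  0.137] [-216.   -6.]
[299, 342, 5, 57, 194] [ 0.472 -0.114  0.137] [-249.  -97.]
[334, 344, 5, 54, 155] [ 0.471 -0.137  0.137] [-249. -121.]
[469, 389, 130, 11, 1296] [ 0.451 -0.262  0.137] [-266. -246.]
[96, 390, 73, 10, 701] [ 0.461 -0.007  0.137] [-261.    9.]
```

View pics/w7.png

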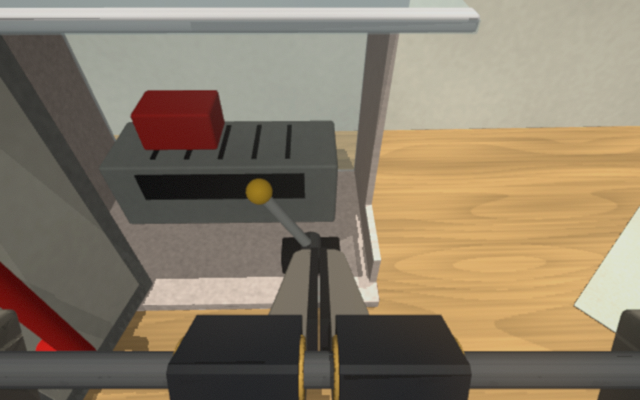

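The lever now leans left, with the ball at (259,191) and the foot at (312,240). I'll check the lean and the door angle numerically.

```bash
python3 - <<'E'
from h import *
pose=np.load('pose.npy');p=cam('wrist')
b=atz(p,(259,191.5),.137);a=atz(p,(312,240),.047);print(inv(b,pose),inv(a,pose))
t=cam('top');print('handle pred',[proj(t,c2w([handle(q,237),handle(q,107)],pose)).round(1).tolist() for q in(1.2,1.35)])
a=cv2.imread('pics/top7.png')[180:260,270:350];cv2.imwrite('pics/f.png',cv2.resize(a,None,fx=7,fy=7,interpolation=cv2.INTER_CUBIC))
E
```

```text
[-78. -53.] [ -68. -104.]
handle pred [[[323.3, 223.3], [323.0, 224.6]], [[313.5, 222.4], [314.2, 223.8]]]
```

View pics/f.png

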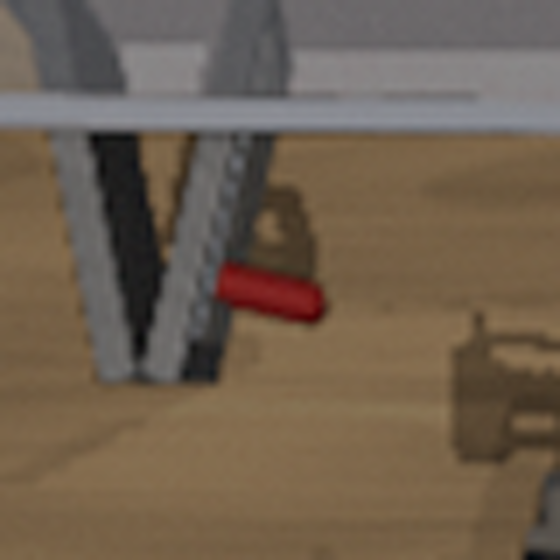

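The handle's end is at crop (313,303), or pixel (314.7,223.3), which gives q ≈ 1.34 (fully open). The lever ball is 51 mm left of its axis, so it is at the stop.

```bash
python3 -c "
from bench import order; print(order.close_job())"
```

```text
the job is handed in; nothing more can be done
None
```

The job is handed in: the door is folded open against its stop (q ≈ 1.34 measured), the lever is over to the left at its stop, the can and mug show no visible movement, and the arm is clear of everything.

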